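Slide a brass gauge plate over the table edge, pinch it and lay it on the bench block

TASK

The brass gauge plate lies too flat on the table to be picked up well. Slide it out over the table's left edge until about 4 cm of it sticks out, pinch it there across its width, and lay it flat on the small steel bench block, centred on it. Leave the steel-coloured gauge plate where it lies, and let go at the end.

Things in the scene. Friction and masses are not known exactly. Their poses are not given: they have to be found in the camera images.
- brass_plate: brass (golden) plate, 130 x 36 x 3 mm, 0.12 kg, row of small holes, loose, flat on the table. Origin: centre of underside; x along the 130 mm, y across the 36 mm, z up. +x points out over the left edge within 12 degrees: slide out the +x end. A closed fingertip pressed on it with 5 to 15 N and moved sideways drags it along. It topples if its middle passes the edge.
- steel_plate: a second gauge plate of the same shape and size in silver-grey steel, loose, lying beside the brass one; same axes. It must stay where it is.
- bench_block: small polished steel block, 64 x 64 x 20 mm, fixed on a black rubber foot 60 x 60 x 15 mm. Origin: centre of the steel block's underside, 15 mm above the table; its top face is 20 mm above this origin (35 mm above the table). x and y parallel to its sides, z up.
- left_edge (a point): middle of the table's straight left edge, level with the table top. x points straight out over the edge, level; y runs along the edge, toward the robot; z up. The edge is straight for 150 mm either side of this point; beyond it is free space, nothing within 100 mm below.

How it is judged:
On the way:
1. the brass plate lies flat on the table with 25 to 62 mm of it out over the left edge (x of brass_plate in the frame of left_edge between -0.04 and -0.003 m and height (world z) of brass_plate between -0.006 and 0.006 m and angle between brass_plate's own z axis and vertical below 0.1 rad), for 0.2 s.
At the end, for the whole second after the job is handed in: The brass plate lies at rest and flat (within 6 degrees) on top of the bench block, its middle within 20 mm of the block's middle, in any direction, and is released (horizontal distance between brass_plate and bench_block below 0.02 m and z of brass_plate in the frame of bench_block between 0.016 and 0.025 m and angle between brass_plate's own z axis and vertical below 0.1 rad and linear speed of brass_plate below 0.02 m/s); the robot touches nothing.
It fails at once if the steel gauge plate is moved by more than 20 mm (distance of steel_plate from where it was at the start of the episode above 0.02 m).
It also fails if it takes over 46 s, if anything falls off the work surface, if the arm or the gripper's body presses on something with over 40 N, if the wrist force passes 120 N, or if a joint passes its speed limit or range.

ROBOT

A 7-joint arm with a two-finger parallel gripper is mounted at the origin on a cart in front of the work surface, level with it; the furniture and walls round the work are solid. World frame = base frame: x ahead of the robot, y to its left, z up, the work surface at z = 0. Lengths are in m, angles in rad, forces in N, time in s.
With the tool pointing down it reaches from about 0.425 to 0.925 m from the base axis. Payload 6.8 kg.
Tool frame: the origin (TCP) lies at the very end of the fingers, on their centre line; the grasp point (between the pads) lies r.grasp_offset behind it (r.grasp_offset is the distance from the TCP to the grasp point, in m); z points along the fingers, y is the direction in which the jaws open and shut (so a half turn about z gives the same grasp; the last joint's range is limited). The gripper opens to 85 mm and grips with 20 to 120 N. Pads are 22 mm wide; open, the fingers measure 114 mm over their backs; the gripper's body (76 mm by 85 mm) begins 54 mm behind the grasp point. The pads swing forward as they close: fully open they stand 13 mm farther back than shut.
Start: joints at [-1.291, 0.477, 0.022, 1.555, -0.011, 1.109, -0.083], TCP at [0.255, 0.625, 0.231] pointing down, gripper open.
Joint ranges: [-2.96, 2.96], [-0.34, 2.1], [-1.41, 1.46], [0.24, 2.44], [-1.37, 4.51], [0.17, 1.92], [-2.96, 2.96]. Speed limits (rad/s): [2.39, 2.39, 3.14, 3.14, 3.14, 3.14, 3.14].

INTERFACE

Orientations are given as a rotation vector (axis times angle).
In Python, from bench import r gives the robot as it stands.
- The arm moves only by the shell command python3 -m jog 'ROWS' [FORCE]. ROWS is JSON, one flat list of numbers, 7 for each row, row after row: the turn, a rotation vector about the tool's x, y, z normalised to -1 to 1, where 1 is 180 degrees, then the shift along the tool's x, y, z normalised to -1 to 1, where 1 is 200 mm, then the opening, from 0 (shut) to 1 (fully open). In form: [wx, wy, wz, x, y, z, hand, wx, wy, wz, x, y, z, hand, ...]. A call has 1 to 12 rows; each row is the pose to reach, as a shift and turn from the pose measured when the call began, along the tool's axes at that moment, turning the shorter way round; what a row does not reach only later rows make up. A row lasts 1/10 s, in which the tool goes at most 50 mm and 8.59 degrees, less where a joint would pass 70% of its speed; a pose out of reach is approached as far as the arm can. A call with a number of a shift or a turn outside -1 to 1 is refused whole. A call with a gripper value outside its range is refused whole. The fingers move at their own pace and stop on an object; FORCE is the grip in N (left out, the last holds). Time passes only in rows, so rows that repeat a pose let the fingers close. It gives the time, the measured TCP pose, the force and the opening at its end, in the units of the state.
- r.get_obs(): the state, without advancing time (a new reading comes with each control period).
- r.grab_frame(name): name is "side" or "top" or "wrist"; returns the picture (420x560x3 uint8, red, green, blue); there is no depth.
- r.calibration(name): a dict with "K" (3x3 intrinsics, pixels), "origin" and "rotation" of the camera in the world; the wrist camera has in their place "T_tool_cam" (4x4, takes a point from camera to tool coordinates, whose origin is the TCP and whose axes are the flange's). Camera axes: x right, y up, looking along -z (the intrinsics and any distortion apply to the point x, -y, -z); pixel columns grow to the right and rows downward; lengths in m; the calibration is good to about 2 mm. The wrist camera is an equidistant fisheye: a pixel r from the principal point sees the ray r / f radians off the axis. A picture is of the moment at which its call begins: read the wrist's pose just before it. calibration takes no time and is no camera call.
- r.hand_in(): hands the job in, once; it reports no verdict.
The state is a dict: "clock": time; "joints": joint angles; "qvel": joint speeds; "tau": joint torques, N m; "tcp_pos": TCP position; "orientation": TCP orientation; "contact_force": force on the tool from outside, world axes, zero at the start; "moment": the same for the moment, N m; "grip_width": finger opening in m.
Only numpy, scipy, OpenCV 4.12 (cv2) and the standard library are available. Lean on these libraries where they do the work, as an engineer would, in place of code of your own. Each camera call takes 0.05 s, during which the arm holds its last target.

## Working session

There is one attempt and no reset: what is moved stays moved. The work goes in short steps, Python scripts to look and compute and a shell command to move; the robot and the scene stay as the last step left them, time stands still between calls to the robot, and variables do not carry over. Pictures are saved under pics/ and viewed, and the job is handed in when it is done.

```bash
ls; mkdir -p pics; python3 - <<'E'
from bench import r
import cv2
print(r.get_obs()); print(r.grasp_offset)
for n in ["side","top","wrist"]:
    cv2.imwrite(f"pics/{n}0.png", r.grab_frame(n)[:,:,::-1]); print(n,r.calibration(n))
E
```

```text
pics
{'clock': 0.0, 'joints': array([-1.29109346,  0.47779995,  0.02236043,  1.55644089, -0.0115264 ,
        1.10928549, -0.08311577]), 'qvel': array([ 7.24630477e-04, -4.06777279e-04, -9.31388788e-04, -1.28251901e-03,
        5.28151537e-05,  3.51480422e-04, -1.92682501e-04]), 'tau': array([ 2.48969618e-04, -5.96465313e+01,  1.60800677e+00, -2.81175578e+01,
        1.24623507e-02,  9.62721213e-03, -1.73072215e-05]), 'tcp_pos': array([0.25505237, 0.62432936, 0.23033067]), 'orientation': array([-6.05342208e-01, -3.08248540e+00,  2.81278450e-03]), 'contact_force': array([-0.37594897, -0.11548444, -1.39179585]), 'moment': array([ 0.03640299, -0.03070883, -0.00327484]), 'grip_width': 0.0857447203237407}
0.0187
side {'K': array([[544.89519579,   0.        , 264.2330249 ],
       [  0.        , 544.89519579, 212.16911308],
       [  0.        ,   0.        ,   1.        ]]), 'origin': array([0.62137328, 0.75950904, 0.60000366]), 'rotation': array([0.08892788, 1.32581834, 2.71267978])}
top {'K': array([[462.94916921,   0.        , 276.30707664],
       [  0.        , 462.94916921, 208.64079374],
       [  0.        ,   0.        ,   1.        ]]), 'origin': array([0.39920927, 0.05801352, 0.86999794]), 'rotation': array([ 0.11674451, -0.10987623, -1.59234626])}
wrist {'K': array([[325.1922621 ,   0.        , 279.7803979 ],
       [  0.        , 325.1922621 , 208.56481895],
       [  0.        ,   0.        ,   1.        ]]), 'T_tool_cam': array([[-5.68155176e-04,  9.46424100e-01,  3.22925842e-01,
         8.29822814e-02],
       [ 9.99999802e-01,  4.50856859e-04,  4.38036381e-04,
        -2.95075860e-04],
       [ 2.68974856e-04,  3.22926028e-01, -9.46424169e-01,
        -1.41848764e-01],
       [ 0.00000000e+00,  0.00000000e+00,  0.00000000e+00,
         1.00000000e+00]])}
```

View pics/side0.png

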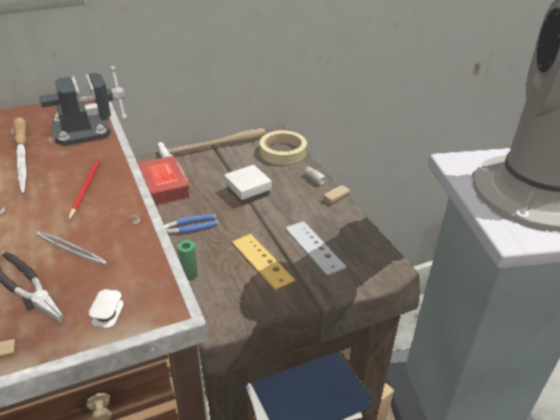

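View pics/top0.png

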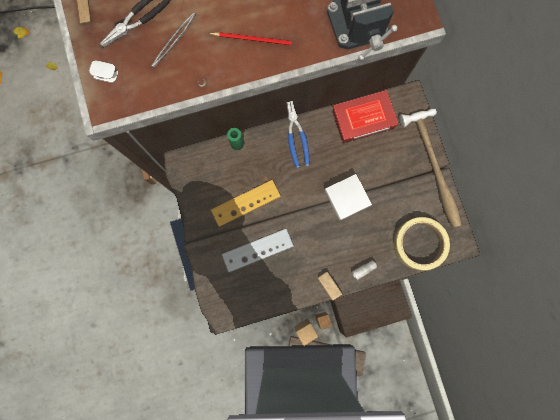

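View pics/wrist0.png

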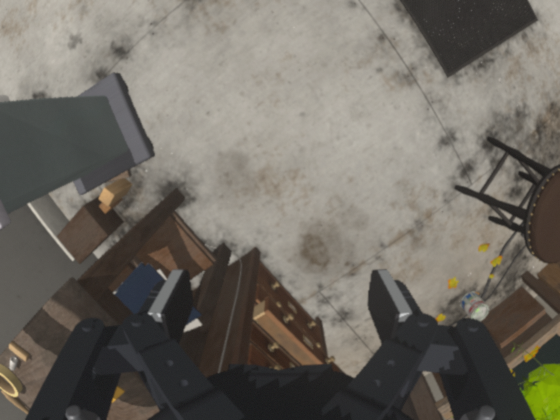

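The side view shows brass at about (263,261), steel at about (315,248), the white-topped block at (248,182). The top view shows brass (246,203), steel (258,250), block (348,196), and the table's left edge running from about (166,152) to (213,333).

```bash
python3 - <<'E'
import cv2
t=cv2.imread("pics/top0.png")
cv2.imwrite("pics/top0a.png",cv2.resize(t[140:345,150:310],None,fx=3.8/1.3,fy=3.8/1.3,interpolation=cv2.INTER_CUBIC))
cv2.imwrite("pics/top0b.png",cv2.resize(t[160:230,310:390],None,fx=8,fy=8,interpolation=cv2.INTER_CUBIC))
cv2.imwrite("pics/top0c.png",cv2.resize(t[170:240,200:290],None,fx=8,fy=8,interpolation=cv2.INTER_CUBIC))
s=cv2.imread("pics/side0.png")
cv2.imwrite("pics/side0a.png",cv2.resize(s[150:350,190:430],None,fx=3.2,fy=2.9,interpolation=cv2.INTER_CUBIC))
E
```

```text
(no output)
```

View pics/top0a.png

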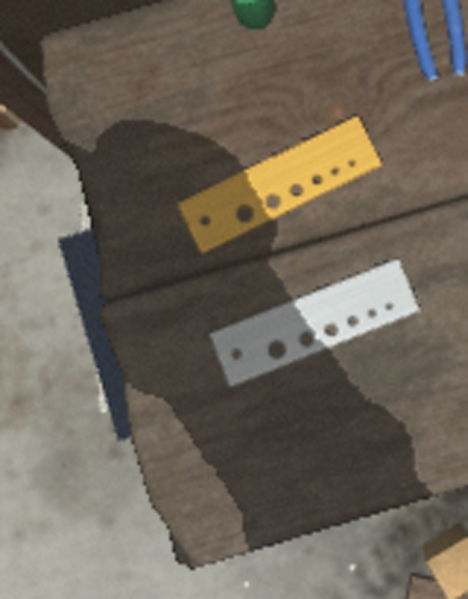

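View pics/top0b.png

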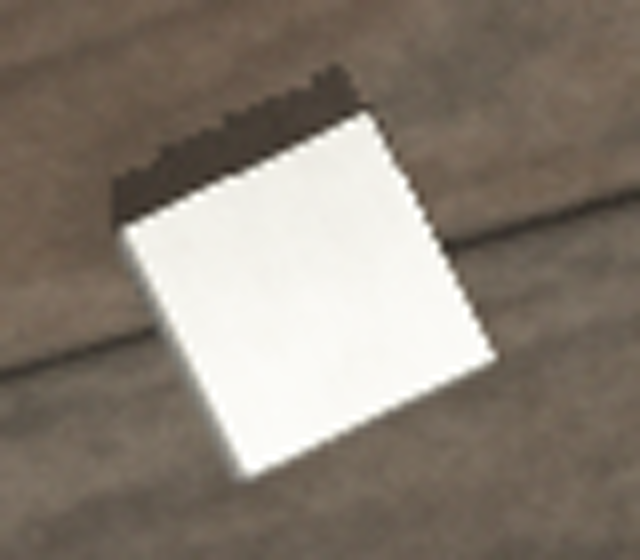

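View pics/top0c.png

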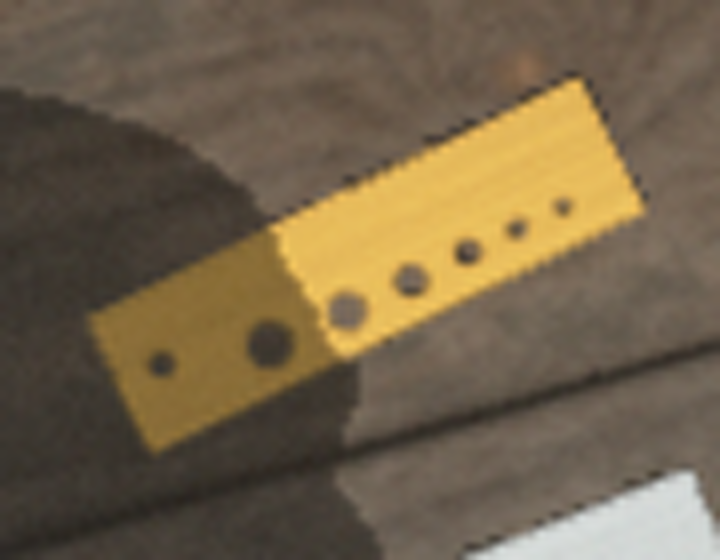

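View pics/side0a.png

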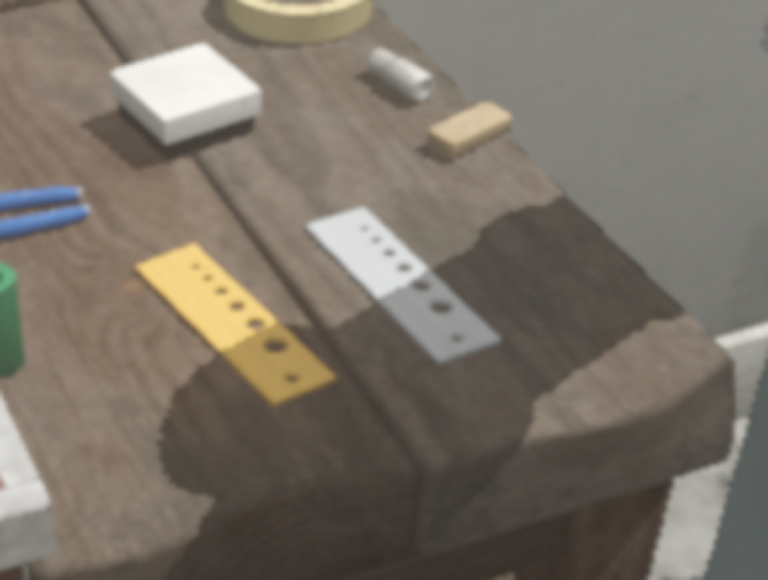

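```bash
cat > h.py <<'E'
import numpy as np
from scipy.spatial.transform import Rotation as R
from bench import r
def ray(n,px,pose=None):
    c=r.calibration(n);K=c["K"]
    u=(px[0]-K[0,2])/K[0,0];v=(px[1]-K[1,2])/K[1,1]
    if n=="wrist":
        th=np.hypot(u,v);s=np.sin(th)/max(th,1e-9)
        d=np.array([u*s,-v*s,-np.cos(th)]);T=c["T_tool_cam"]
        Rt=R.from_rotvec(pose[1]).as_matrix()
        return pose[0]+Rt@T[:3,3],Rt@T[:3,:3]@d
    return np.array(c["origin"]),R.from_rotvec(c["rotation"]).as_matrix()@np.array([u,-v,-1])
def at(n,px,z,pose=None):
    o,d=ray(n,px,pose);return o+d*(z-o[2])/d[2]
def proj(n,p):
    c=r.calibration(n);q=R.from_rotvec(c["rotation"]).as_matrix().T@(np.array(p)-c["origin"]);K=c["K"]
    return K[0,2]+K[0,0]*q[0]/-q[2],K[1,2]-K[1,1]*q[1]/-q[2]
E
python3 - <<'E'
from h import *
np.set_printoptions(precision=4,suppress=True)
def rep(n,ps,z):
    P=np.array([at(n,p,z) for p in ps]);print(n,P[:,:2].tolist() and P[:,:2]);print(" c",P.mean(0),"len",np.linalg.norm(np.roll(P,-1,0)-P,axis=1))
    return P
rep("top",[(211.2,209.7),(219.3,226.6),(280.6,196.2),(272.2,179.7)],.003)
s=lambda x,y:(190+x/3.2,150+y/2.9)
rep("side",[s(275,405),s(337,377),s(195,242),s(135,268)],.003)
rep("top",[(325,188.7),(356.2,174),(371.9,204.4),(340.6,219.7)],.035)
rep("side",[s(112,77),s(205,44),s(262,92),s(166,131)],.035)
a=lambda x,y:(150+x/2.925,140+y/2.925)
rep("top",[a(210,333),a(230,386),a(420,310),a(400,260)],.003)
print("edge top");
for p in [a(42,38),a(60,120),a(78,155),a(90,230),a(105,300),a(120,360),a(130,385),a(150,460),a(165,520),a(178,550)]: print(at("top",p,0)[:2])
print("side edge")
for p in [s(700,320),s(600,370),s(520,420),s(430,460),s(400,455),s(300,475)]: print(at("side",p,0)[:2])
E
```

```text
top [[0.5259 0.1836]
 [0.4933 0.1684]
 [0.5485 0.0515]
 [0.5808 0.0668]]
 c [0.5371 0.1176 0.003 ] len [0.0359 0.1292 0.0358 0.1291]
side [[0.5267 0.1906]
 [0.4941 0.1744]
 [0.549  0.055 ]
 [0.5826 0.0738]]
 c [0.5381 0.1234 0.003 ] len [0.0364 0.1314 0.0385 0.1295]
top [[ 0.5548 -0.0299]
 [ 0.5809 -0.0884]
 [ 0.5236 -0.1142]
 [ 0.497  -0.056 ]]
 c [ 0.5391 -0.0721  0.035 ] len [0.064  0.0628 0.064  0.0635]
side [[ 0.5815 -0.0751]
 [ 0.5239 -0.106 ]
 [ 0.4984 -0.047 ]
 [ 0.5567 -0.013 ]]
 c [ 0.5401 -0.0603  0.035 ] len [0.0654 0.0643 0.0674 0.0669]
top [[0.4421 0.1641]
 [0.4082 0.1516]
 [0.4534 0.0297]
 [0.4858 0.0416]]
 c [0.4474 0.0967 0.003 ] len [0.0361 0.1301 0.0345 0.1301]
edge top
[0.6394 0.2743]
[0.5838 0.2619]
[0.5602 0.2499]
[0.5106 0.2418]
[0.465  0.2319]
[0.4264 0.2221]
[0.4104 0.2157]
[0.3631 0.203 ]
[0.3258 0.1936]
[0.3073 0.1855]
side edge
[0.3047 0.1522]
[0.3661 0.1834]
[0.4141 0.2137]
[0.4619 0.2349]
[0.4748 0.2298]
[0.5223 0.2367]
```

```bash
cat >> h.py <<'E'
np.set_printoptions(precision=4,suppress=True)
def tgt(u):  # tool down, tool y axis along horizontal unit u (2-vector), nearest sign
    o=r.get_obs();R0=R.from_rotvec(o["orientation"]).as_matrix()
    u=np.array([u[0],u[1],0.])/np.hypot(*u[:2])
    if u@R0[:,1]<0:u=-u
    z=np.array([0,0,-1.]);return np.column_stack([np.cross(u,z),u,z])
def plan(p,u=None):
    o=r.get_obs();R0=R.from_rotvec(o["orientation"]).as_matrix()
    d=R0.T@(np.array(p)-o["tcp_pos"])/.2
    w=np.zeros(3) if u is None else R.from_matrix(R0.T@tgt(u)).as_rotvec()/np.pi
    print("clock",o["clock"],"tcp",o["tcp_pos"],"F",o["contact_force"],"grip",o["grip_width"]);print("turn",w,"shift",d)
E
python3 - <<'E'
from h import *
o=r.get_obs();print(R.from_rotvec(o["orientation"]).as_matrix())
plan([0.54,0.12,0.2],(0.904,0.427))
E
```

```text
[[-0.9257  0.3782 -0.0004]
 [ 0.3782  0.9257 -0.0013]
 [-0.0001 -0.0014 -1.    ]]
clock 0.15 tcp [0.2551 0.6245 0.2306] F [ 0.323  -0.4501 -0.1151] grip 0.08541417071469794
turn [-0.0004  0.0002  0.2361] shift [-2.2726 -1.796   0.1555]
```

```bash
python3 -m jog '[0,0,0,-0.25,-0.2,0,0, 0,0,0,-0.45,-0.35,0,0, 0,0,0,-0.65,-0.5,0,0, 0,0,0,-0.85,-0.65,0,0, 0,0,0,-1,-0.8,0,0, 0,0,0,-1,-0.9,0,0, 0,0,0,-1,-0.9,0,0]' 40; python3 - <<'E'
from h import *
plan([0.54,0.12,0.15],(0.904,0.427))
E
```

```text
clock: 0.85
tcp_pos: [0.3731, 0.3776, 0.2306]
orientation: [-0.614, -3.081, 0.006]
contact_force: [0.4, 1.1, 0.3]
grip_width: -0.0001
clock 0.85 tcp [0.3731 0.3776 0.2306] F [0.4187 1.0769 0.2967] grip -6.842223896843585e-05
turn [-0.0011  0.0005  0.2342] shift [-1.2645 -0.8681  0.4068]
```

```bash
python3 -m jog '[0,0,0.047,-0.2,-0.15,0.05,0, 0,0,0.094,-0.4,-0.3,0.1,0, 0,0,0.141,-0.6,-0.4,0.15,0, 0,0,0.188,-0.8,-0.55,0.2,0, 0,0,0.234,-1,-0.7,0.2,0, 0,0,0.234,-1,-0.8,0.2,0, 0,0,0.234,-1,-0.8,0.2,0, 0,0,0.234,-1,-0.8,0.2,0]'; python3 - <<'E'
from h import *
import cv2
plan([0.54,0.12,0.1],(0.904,0.427))
o=r.get_obs();print(o["joints"],o["orientation"])
cv2.imwrite("pics/w1.png",cv2.resize(r.grab_frame("wrist"),(784,588))[:,:,::-1])
E
```

```text
clock: 1.65
tcp_pos: [0.4961, 0.1543, 0.1913]
orientation: [1.678, 2.656, -0.005]
contact_force: [0.2, 0.3, -0.0]
grip_width: -0.0
clock 1.65 tcp [0.4961 0.1543 0.1913] F [ 0.2087  0.3277 -0.0472] grip -4.987567662197477e-05
turn [-0.0007  0.0006  0.0008] shift [-0.2482  0.1256  0.4566]
[-0.7037  0.2745  0.3353  1.9831 -0.1111  0.9037  0.1329] [ 1.6777  2.6556 -0.0047]
```

View pics/w1.png

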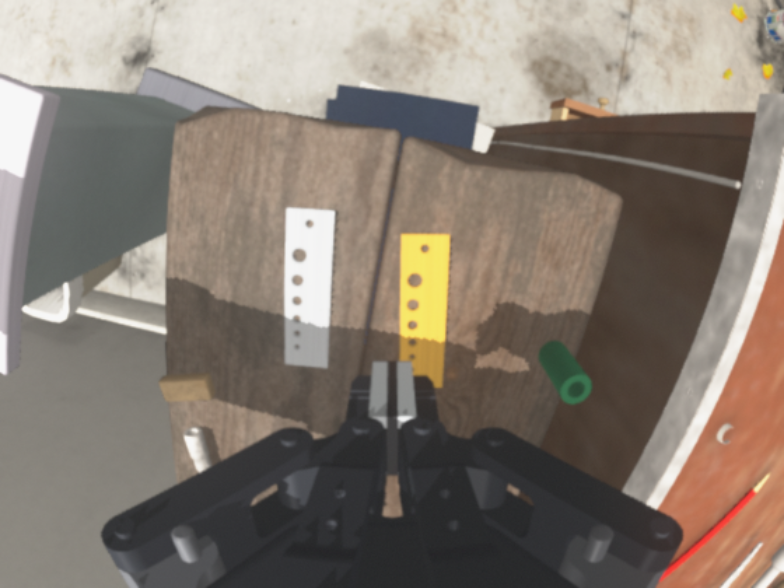

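The wrist view (1.4x scaled) shows brass corners near (400,234), (449,234), (443,388), (400,385), steel to its left, the table edge along y≈107–180 and the closed fingertips at (392,370).

```bash
python3 - <<'E'
from h import *
pose=(np.array([0.4961,0.1543,0.1913]),np.array([1.6777,2.6556,-0.0047]))
f=lambda x,y,z:at("wrist",(x/1.4,y/1.4),z,pose)
P=np.array([f(*p,.003) for p in [(401,234),(450,235),(443,387),(400,385)]])
print(P,P.mean(0),np.linalg.norm(np.roll(P,-1,0)-P,axis=1))
for p in [(180,122),(210,107),(300,118),(395,133),(405,140),(470,160),(540,168),(600,183)]: print("edge",f(*p,0)[:2])
P=np.array([f(*p,.003) for p in [(286,208),(335,210),(327,368),(285,366)]]);print("steel",P.mean(0))
E
```

```text
[[0.4953 0.1706 0.003 ]
 [0.5284 0.1857 0.003 ]
 [0.5839 0.0688 0.003 ]
 [0.5501 0.0554 0.003 ]] [0.5394 0.1201 0.003 ] [0.0364 0.1294 0.0363 0.1276]
edge [0.3027 0.1807]
edge [0.3224 0.2   ]
edge [0.3919 0.2176]
edge [0.4594 0.2356]
edge [0.4681 0.2341]
edge [0.5169 0.2421]
edge [0.5671 0.2621]
edge [0.617  0.2766]
steel [0.4495 0.0979 0.003 ]
```

```bash
python3 - <<'E'
from h import *
plan([0.5385,0.120,0.012],(0.904,0.427))
E
```

```text
clock 1.7 tcp [0.4961 0.1551 0.1913] F [-0.3584 -0.5187 -0.4749] grip -8.472257446243734e-05
turn [-0.0007  0.0006  0.0013] shift [-0.248   0.1179  0.8968]
```

```bash
python3 -m jog '[0,0,0.001,-0.15,0.07,0.2,0, 0,0,0.001,-0.25,0.118,0.4,0, 0,0,0.001,-0.25,0.118,0.6,0, 0,0,0.001,-0.25,0.118,0.75,0, 0,0,0.001,-0.25,0.118,0.85,0, 0,0,0.001,-0.25,0.118,0.895,0, 0,0,0.001,-0.25,0.118,0.895,0, 0,0,0.001,-0.25,0.118,0.895,0]'; python3 - <<'E'
from h import *
plan([0.5385,0.120,0.003],(0.904,0.427))
E
```

```text
clock: 2.5
tcp_pos: [0.5394, 0.1208, 0.0132]
orientation: [1.678, 2.655, -0.002]
contact_force: [0.8, -0.0, 0.6]
grip_width: 0.0001
clock 2.5 tcp [0.5394 0.1208 0.0132] F [ 0.7879 -0.026   0.6013] grip 0.00012715497823025316
turn [-0.0002  0.0005  0.0007] shift [-0.0017 -0.0056  0.0509]
```

```bash
python3 -m jog '[0,0,0,0,0,0.025,0, 0,0,0,0,0,0.045,0, 0,0,0,0,0,0.052,0, 0,0,0,0,0,0.057,0, 0,0,0,0,0,0.057,0]'
```

```text
clock: 3.0
tcp_pos: [0.5395, 0.121, 0.003]
orientation: [1.678, 2.655, -0.001]
contact_force: [-3.0, 0.5, 11.4]
grip_width: 0.0
```

```bash
python3 -m jog '[0,0,0,0.015,0.003,0.006,0, 0,0,0,0.035,0.007,0.006,0, 0,0,0,0.06,0.011,0.006,0, 0,0,0,0.085,0.016,0.006,0, 0,0,0,0.11,0.021,0.006,0, 0,0,0,0.135,0.026,0.006,0, 0,0,0,0.15,0.029,0.006,0, 0,0,0,0.15,0.029,0.006,0]'; python3 - <<'E'
from h import *
import cv2
plan([0.54,0.12,0.003],(0.904,0.427))
cv2.imwrite("pics/t2.png",cv2.resize(r.grab_frame("top")[150:270,160:300],(784,672))[:,:,::-1][:600])
cv2.imwrite("pics/s2.png",cv2.resize(r.grab_frame("side")[200:340,190:330],(600,600))[:,:,::-1])
E
```

```text
clock: 3.8
tcp_pos: [0.5335, 0.1505, 0.003]
orientation: [1.678, 2.653, 0.002]
contact_force: [0.7, -0.8, 8.0]
grip_width: 0.0001
clock 3.8 tcp [0.5335 0.1505 0.003 ] F [ 0.6645 -0.7641  7.9764] grip 0.00011132280004762117
turn [0.0009 0.0006 0.0005] shift [-0.1518 -0.0361  0.0001]
```

View pics/t2.png

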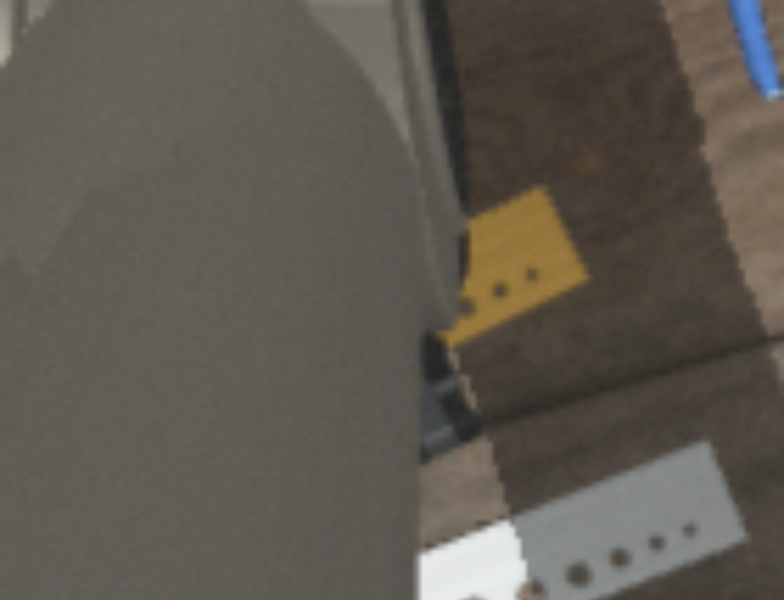

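View pics/s2.png

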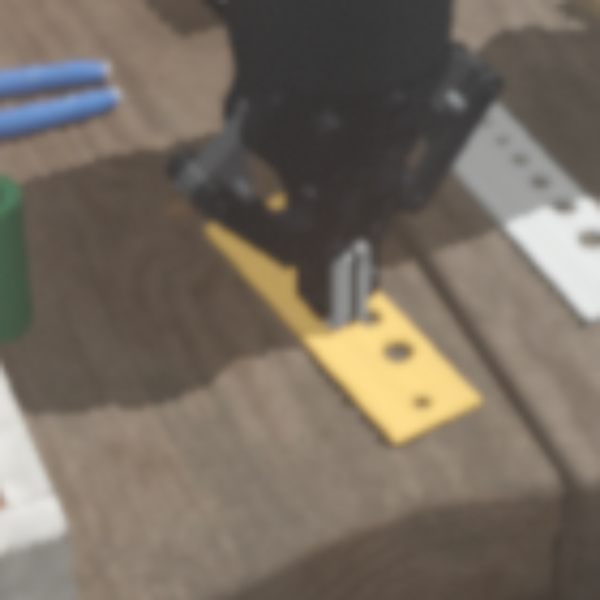

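```bash
python3 -m jog '[0,0,0,0.02,0.004,0.006,0, 0,0,0,0.05,0.009,0.006,0, 0,0,0,0.085,0.016,0.006,0, 0,0,0,0.12,0.023,0.006,0, 0,0,0,0.155,0.03,0.006,0, 0,0,0,0.19,0.036,0.006,0, 0,0,0,0.22,0.042,0.006,0, 0,0,0,0.245,0.046,0.006,0, 0,0,0,0.26,0.049,0.006,0, 0,0,0,0.26,0.049,0.006,0]'; python3 - <<'E'
from h import *
import cv2
plan([0.54,0.12,0.003],(0.904,0.427))
o=r.get_obs();print(o["orientation"])
cv2.imwrite("pics/s3.png",cv2.resize(r.grab_frame("side")[200:360,190:350],(640,600))[:,:,::-1])
cv2.imwrite("pics/w3.png",cv2.resize(r.grab_frame("wrist"),(784,588))[:,:,::-1])
E
```

```text
clock: 4.9
tcp_pos: [0.5216, 0.2018, 0.003]
orientation: [1.677, 2.65, 0.006]
contact_force: [-1.0, -1.3, 7.5]
grip_width: -0.0005
clock 4.9 tcp [0.5216 0.2018 0.003 ] F [-1.0329 -1.3334  7.5258] grip -0.00047125098980493695
turn [0.0019 0.0007 0.0003] shift [-0.409  -0.0921  0.0002]
[1.6774 2.6505 0.006 ]
```

View pics/s3.png

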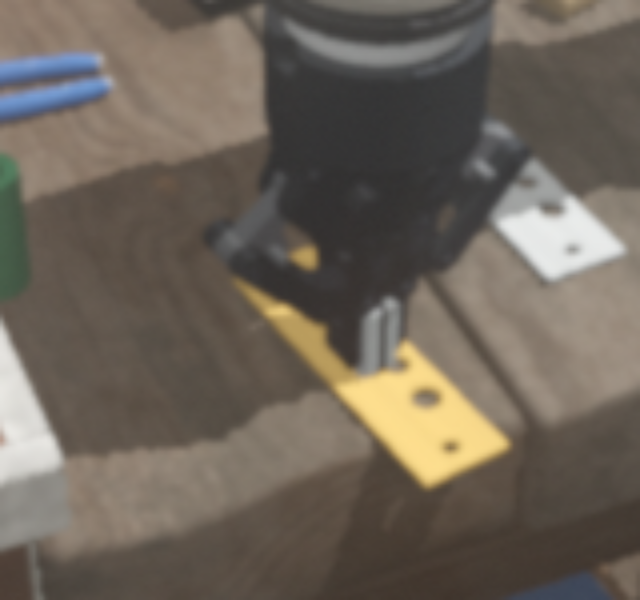

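View pics/w3.png

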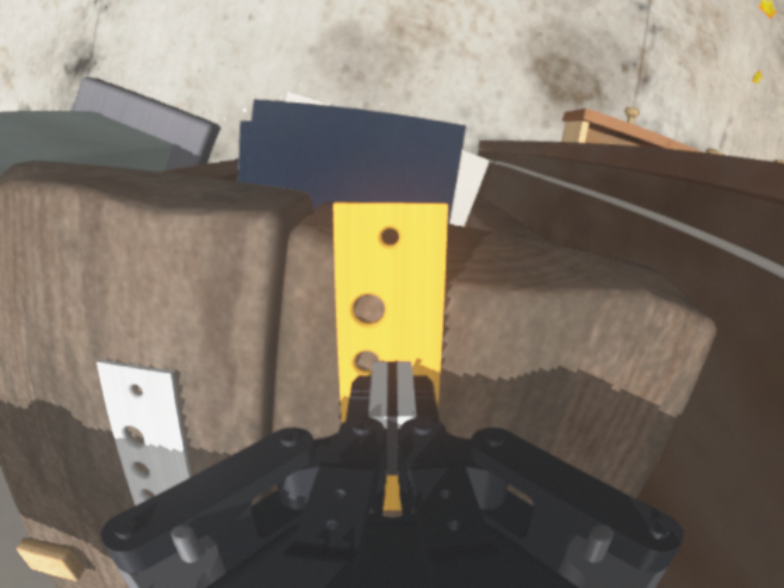

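```bash
python3 - <<'E'
from h import *
import cv2
f=r.grab_frame("side");cv2.imwrite("pics/s4full.png",f[:,:,::-1])
c=cv2.resize(f[255:355,190:350],(800,500),interpolation=cv2.INTER_CUBIC)[:,:,::-1]
cv2.imwrite("pics/s4.png",cv2.convertScaleAbs(c,alpha=1.4,beta=15))
# project left_edge line guess & plate tip
for p in [(0.45,0.231,0),(0.5,0.2435,0),(0.55,0.2565,0),(0.6,0.2695,0)]:
    q=proj("side",p);print(p,q,((q[0]-190)*5,(q[1]-255)*5))
E
```

```text
(0.45, 0.231, 0) (np.float64(331.7453900511498), np.float64(305.82164566223963)) (np.float64(708.726950255749), np.float64(254.10822831119816))
(0.5, 0.2435, 0) (np.float64(299.8073544321941), np.float64(315.76787717845576)) (np.float64(549.0367721609704), np.float64(303.8393858922788))
(0.55, 0.2565, 0) (np.float64(266.668835825977), np.float64(326.37657601464264)) (np.float64(383.344179129885), np.float64(356.8828800732132))
(0.6, 0.2695, 0) (np.float64(232.1726011972287), np.float64(337.4199231391028)) (np.float64(210.86300598614343), np.float64(412.0996156955141))
```

View pics/s4.png

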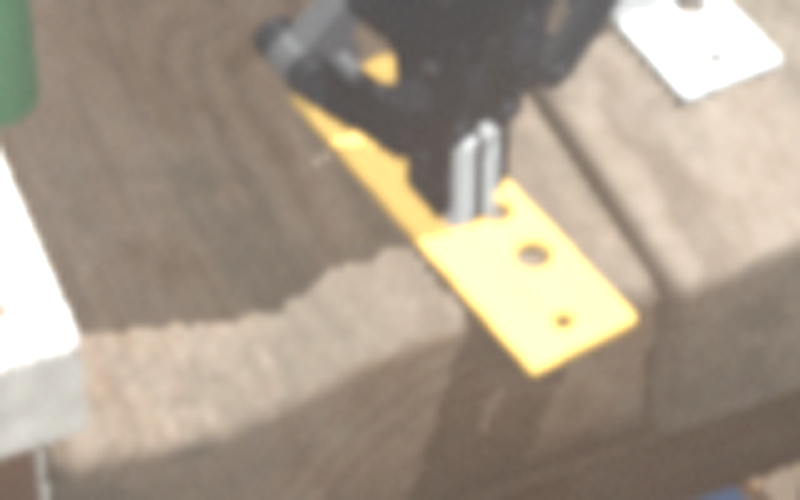

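```bash
python3 - <<'E'
from h import *
s=lambda x,y:(190+x/5,255+y/5)
tl=at("side",s(530,376),.003);tr=at("side",s(637,318),.003)
print(tl,tr,np.linalg.norm(tl-tr),"crossing",at("side",s(467,312),.0015))
pose=(r.get_obs()["tcp_pos"],r.get_obs()["orientation"])
f=lambda x,y,z:at("wrist",(x/1.4,y/1.4),z,pose)
print("wrist tip",f(333,204,.003),f(447,204,.003))
for n in [(333,204),(447,204)]: print(f(*n,0))
for p in [(20,165),(150,185),(250,203),(310,197),(300,222),(455,225),(560,262),(700,305)]: print("edge w",p,f(*p,0)[:2])
E
```

```text
[0.5107 0.2713 0.003 ] [0.4767 0.2546 0.003 ] 0.037867647317123165 crossing [0.5242 0.2446 0.0015]
wrist tip [0.4776 0.2514 0.003 ] [0.51   0.2667 0.003 ]
[0.4775 0.2509 0.    ]
[0.5105 0.2665 0.    ]
edge w (20, 165) [0.3496 0.2172]
edge w (150, 185) [0.4146 0.2317]
edge w (250, 203) [0.4519 0.2401]
edge w (310, 197) [0.4697 0.2499]
edge w (300, 222) [0.4699 0.241 ]
edge w (455, 225) [0.516  0.2615]
edge w (560, 262) [0.5551 0.2666]
edge w (700, 305) [0.6228 0.2802]
```

```bash
python3 -m jog '[0,0,0,0.02,0.004,0.006,0, 0,0,0,0.045,0.009,0.006,0, 0,0,0,0.07,0.013,0.006,0, 0,0,0,0.09,0.017,0.006,0, 0,0,0,0.1,0.019,0.005,0, 0,0,0,0.1,0.019,0.004,0]'; python3 - <<'E'
from h import *
import cv2
plan([0.54,0.12,0.003],(0.904,0.427))
o=r.get_obs();print(o["orientation"])
f=r.grab_frame("side")
cv2.imwrite("pics/s5.png",cv2.resize(f[255:355,190:350],(800,500),interpolation=cv2.INTER_CUBIC)[:,:,::-1])
cv2.imwrite("pics/w5.png",cv2.resize(r.grab_frame("wrist"),(784,588))[:,:,::-1])
E
```

```text
clock: 5.65
tcp_pos: [0.5177, 0.2216, 0.003]
orientation: [1.677, 2.649, 0.009]
contact_force: [1.1, -1.0, 2.8]
grip_width: 0.0002
clock 5.65 tcp [0.5177 0.2216 0.003 ] F [ 1.1035 -0.9619  2.8003] grip 0.00016691879163386998
turn [0.0026 0.0007 0.0002] shift [-0.5071 -0.1164  0.0002]
[1.6774 2.6489 0.0091]
```

View pics/s5.png

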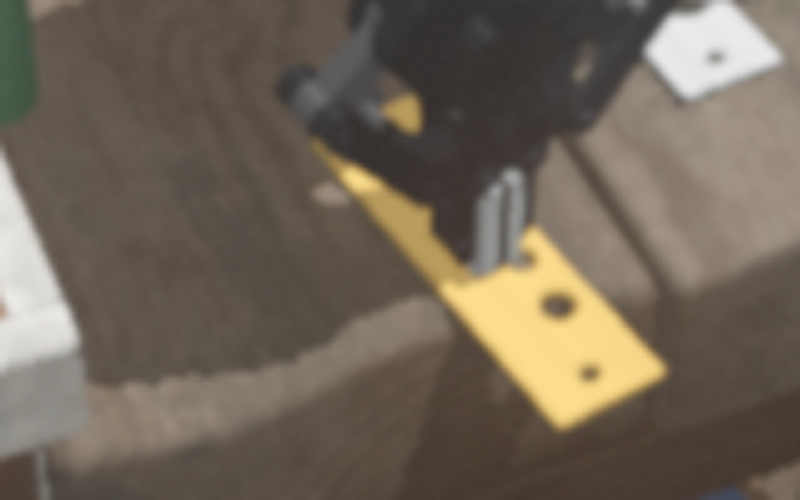

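View pics/w5.png

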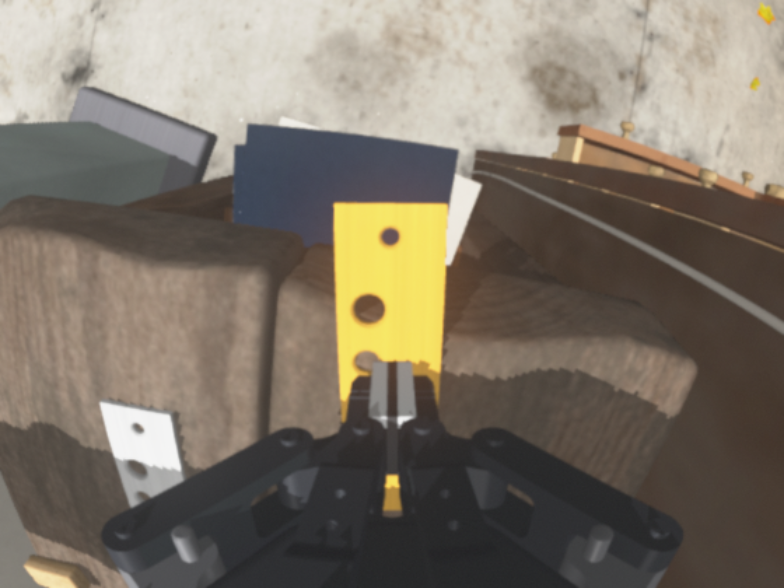

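```bash
python3 - <<'E'
from h import *
s=lambda x,y:(190+x/5,255+y/5)
tl=at("side",s(560,431),.003);tr=at("side",s(666,372),.003);tail=at("side",s(315,143),.003);cr=at("side",s(453,311),.003)
print(tl,tr,tail,cr,np.linalg.norm(tl-tr),np.linalg.norm(tl-tail),np.linalg.norm(tl-cr))
E
```

```text
[0.5061 0.2913 0.003 ] [0.4728 0.275  0.003 ] [0.5595 0.1733 0.003 ] [0.5283 0.245  0.003 ] 0.03699216728266157 0.12952202254136289 0.05130148381029987
```

```bash
python3 -m jog '[0,0,0,0,0,-0.1,0, 0,0,0,0,0,-0.25,0, 0,0,0,0,0,-0.3,0.7, 0,0,0,0.12,0,-0.3,0.7, 0,0,0,0.25,0,-0.3,0.7, 0,0,0,0.25,0,-0.3,0.7, 0,0,0,0.25,0,-0.3,0.7, 0,0,0,0.25,0,-0.3,0.7]' 60; python3 - <<'E'
from h import *
import cv2
plan([0.54,0.12,0.003],(0.904,0.427))
o=r.get_obs();print(o["orientation"])
f=r.grab_frame("side")
cv2.imwrite("pics/s6.png",cv2.resize(f[240:360,190:350],(800,600),interpolation=cv2.INTER_CUBIC)[:,:,::-1])
cv2.imwrite("pics/w6.png",cv2.resize(r.grab_frame("wrist"),(784,588))[:,:,::-1])
E
```

```text
clock: 6.55
tcp_pos: [0.4959, 0.2657, 0.0625]
orientation: [1.679, 2.648, 0.008]
contact_force: [0.4, 0.1, 0.1]
grip_width: 0.0595
clock 6.55 tcp [0.4959 0.2657 0.0625] F [0.3599 0.1447 0.0795] grip 0.059520749267747315
turn [ 0.0024  0.0009 -0.0002] shift [-0.752  -0.1137  0.2989]
[1.6786 2.648  0.0078]
```

View pics/s6.png

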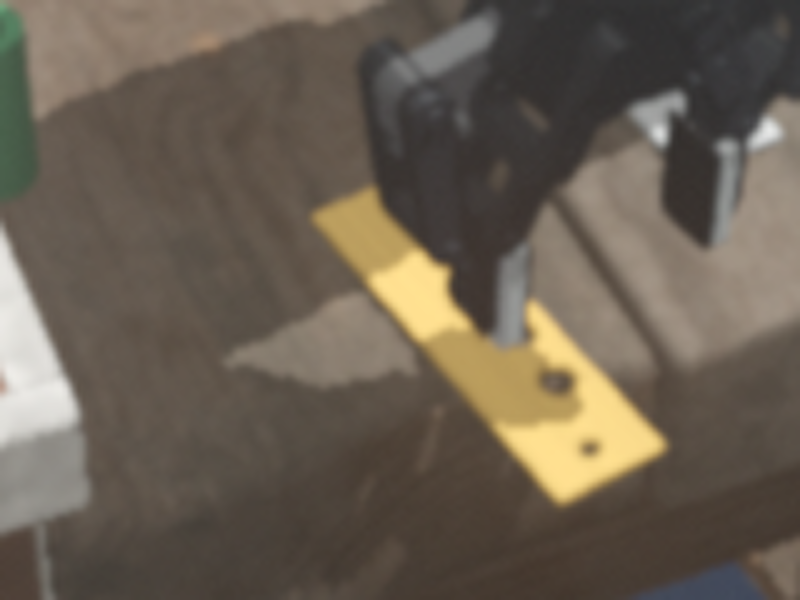

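View pics/w6.png

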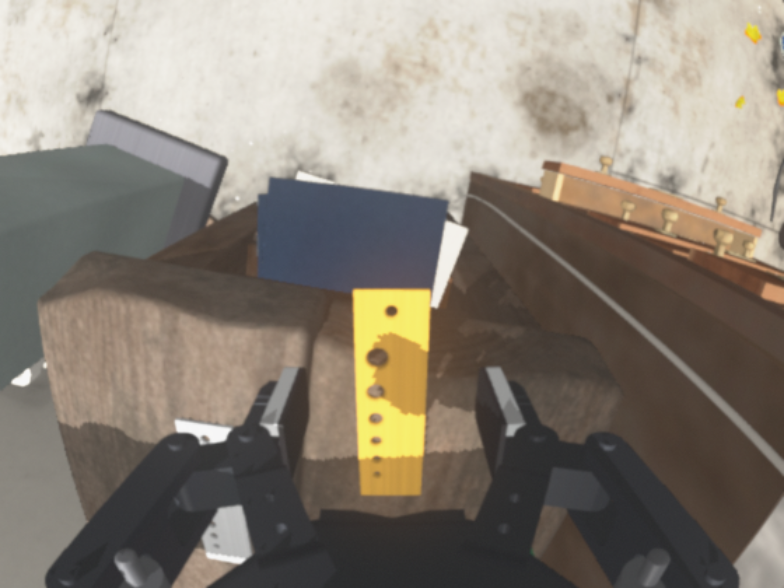

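The plate stayed flat, tip at wrist (391,291), centred between the open fingers (fingers at x≈290 and 497).

```bash
python3 - <<'E'
from h import *
o=r.get_obs();pose=(o["tcp_pos"],o["orientation"]);Rm=R.from_rotvec(pose[1]).as_matrix()
for p in [(353,290),(431,290),(361,494),(422,495)]:
    w=at("wrist",(p[0]/1.4,p[1]/1.4),.003,pose);print(p,w,(Rm.T@(w-pose[0]))*1e3)
E
```

```text
(353, 290) [0.4738 0.2714 0.003 ] [ 15.0906 -18.2569  59.5065]
(431, 290) [0.5068 0.2869 0.003 ] [14.9723 18.2564 59.7958]
(361, 494) [0.5284 0.1545 0.003 ] [-114.0318  -18.6394   59.8467]
(422, 495) [0.5621 0.169  0.003 ] [-115.2028   18.0049   60.1398]
```

```bash
python3 -m jog '[0.0024,0.001,0,0,0,0.1,0.7, 0.0024,0.001,0,0,0,0.22,0.7, 0.0024,0.001,0,0,0,0.32,0.7, 0.0024,0.001,0,0,0,0.39,0.7, 0.0024,0.001,0,0,0,0.41,0.7, 0.0024,0.001,0,0,0,0.41,0.7, 0.0024,0.001,0,0,0,0.41,0.3, 0.0024,0.001,0,0,0,0.41,0.3, 0.0024,0.001,0,0,0,0.41,0.3, 0.0024,0.001,0,0,0,0.41,0.3]' 80; python3 - <<'E'
from h import *
import cv2
plan([0.54,0.12,0.003],(0.904,0.427))
o=r.get_obs();print(o["orientation"])
f=r.grab_frame("side")
cv2.imwrite("pics/s7.png",cv2.resize(f[240:360,190:350],(800,600),interpolation=cv2.INTER_CUBIC)[:,:,::-1])
cv2.imwrite("pics/w7.png",cv2.resize(r.grab_frame("wrist"),(784,588))[:,:,::-1])
E
```

```text
clock: 7.65
tcp_pos: [0.4975, 0.2655, -0.0184]
orientation: [1.683, 2.652, 0.002]
contact_force: [-0.7, -1.2, 6.7]
grip_width: 0.033
clock 7.65 tcp [ 0.4975  0.2655 -0.0184] F [-0.7426 -1.2306  6.6526] grip 0.03297135542684323
turn [ 0.0005 -0.0001 -0.0005] shift [-0.7487 -0.1173 -0.1076]
[1.6831 2.652  0.0025]
```

View pics/s7.png

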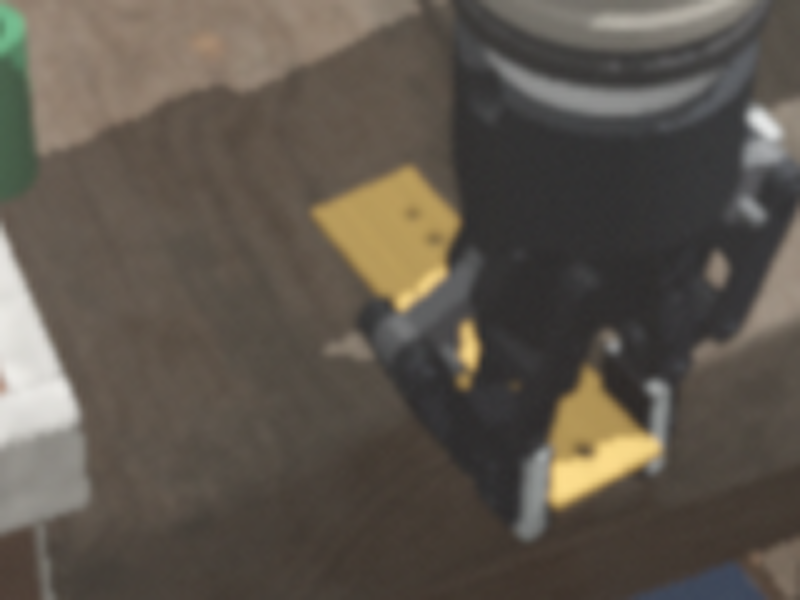

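View pics/w7.png

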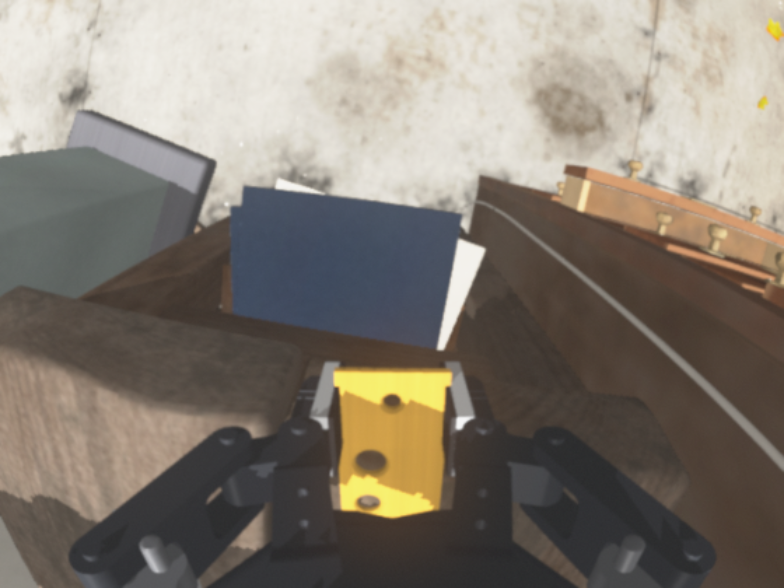

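```bash
python3 -m jog '[0,0,0,0,0,-0.02,0.2, 0,0,0,0,0,-0.06,0.2, 0,0,0,0,0,-0.12,0.2, 0,0,0,0,0,-0.2,0.2, 0,0,0,0,0,-0.3,0.2, 0,0,0,0,0,-0.4,0.2, 0,0,0,0,0,-0.48,0.2, 0,0,0,0,0,-0.5,0.2, 0,0,0,0,0,-0.5,0.2]' 100; python3 - <<'E'
from h import *
import cv2
plan([0.54,0.12,0.003],(0.904,0.427))
o=r.get_obs();print(o["orientation"])
f=r.grab_frame("side")
cv2.imwrite("pics/s8.png",cv2.resize(f[150:350,170:430],(780,600),interpolation=cv2.INTER_CUBIC)[:,:,::-1])
cv2.imwrite("pics/w8.png",cv2.resize(r.grab_frame("wrist"),(784,588))[:,:,::-1])
E
```

```text
clock: 8.65
tcp_pos: [0.4978, 0.2658, 0.0828]
orientation: [1.683, 2.652, 0.006]
contact_force: [-0.1, -0.0, -1.1]
grip_width: 0.0324
clock 8.65 tcp [0.4978 0.2658 0.0828] F [-0.0535 -0.0257 -1.0715] grip 0.03240690017975017
turn [ 0.0012 -0.0003 -0.0004] shift [-0.7499 -0.1212  0.3978]
[1.6826 2.6516 0.0057]
```

View pics/s8.png

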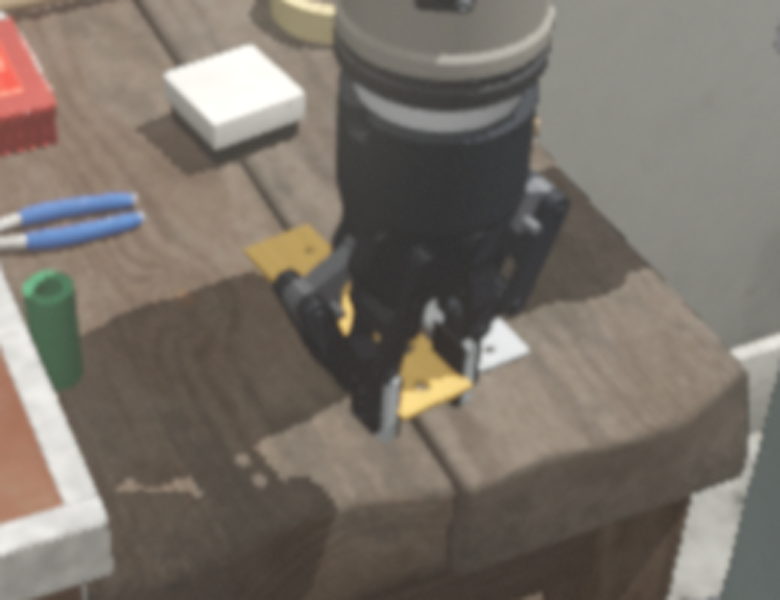

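View pics/w8.png

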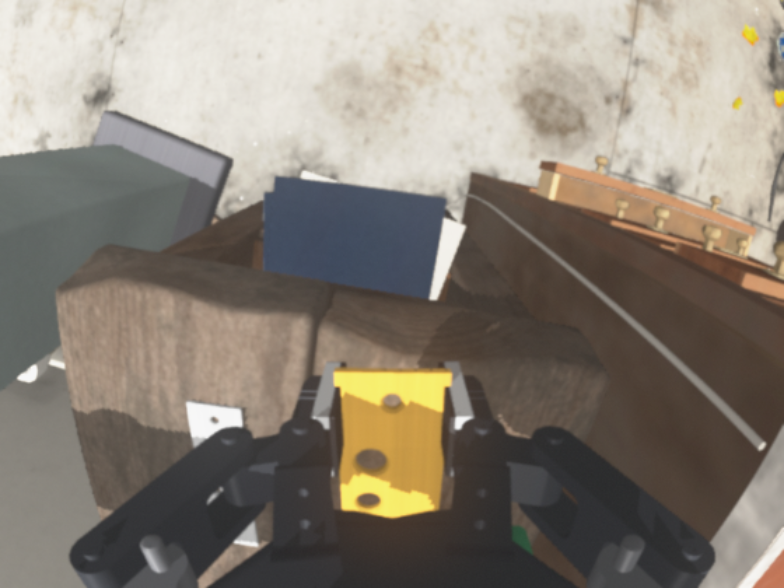

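```bash
python3 - <<'E'
from h import *
o=r.get_obs();pose=(o["tcp_pos"],o["orientation"]);Rm=R.from_rotvec(pose[1]).as_matrix()
for p in [(334,370),(451,370)]:
    w=at("wrist",(p[0]/1.4,p[1]/1.4),o["tcp_pos"][2]+.0214,pose);print(p,w,(Rm.T@(w-pose[0]))*1e3)
plan([0.5174,-0.0201,0.083],(0.904,0.427))
E
```

```text
(334, 370) [0.4739 0.273  0.1027] [ 16.8499 -17.5637 -21.4115]
(451, 370) [0.5059 0.288  0.1027] [ 16.8016  17.7529 -21.3762]
clock 8.75 tcp [0.497  0.2653 0.0813] F [-0.5267 -0.7597 -0.869 ] grip 0.03223475232143446
turn [ 0.0003 -0.0001 -0.0004] shift [-1.3345 -0.5152 -0.0096]
```

```bash
python3 -m jog '[0,0,0,-0.04,-0.015,-0.02,0.2, 0,0,0,-0.12,-0.045,-0.05,0.2, 0,0,0,-0.22,-0.085,-0.05,0.2, 0,0,0,-0.32,-0.125,-0.05,0.2, 0,0,0,-0.42,-0.165,-0.05,0.2, 0,0,0,-0.52,-0.2,-0.05,0.2, 0,0,0,-0.62,-0.24,-0.05,0.2, 0,0,0,-0.72,-0.28,-0.05,0.2, 0,0,0,-0.82,-0.32,-0.05,0.2, 0,0,0,-0.92,-0.36,-0.05,0.2, 0,0,0,-0.96,-0.37,-0.05,0.2, 0,0,0,-0.96,-0.37,-0.05,0.2]'; python3 - <<'E'
from h import *
plan([0.5182,-0.0219,0.08],(0.904,0.427))
E
```

```text
clock: 9.95
tcp_pos: [0.5117, 0.0578, 0.0913]
orientation: [1.688, 2.649, 0.001]
contact_force: [0.3, 0.4, -1.7]
grip_width: 0.0321
clock 9.95 tcp [0.5117 0.0578 0.0913] F [ 0.3462  0.3616 -1.7116] grip 0.03212404281888755
turn [ 0.0002  0.0001 -0.0016] shift [-0.3746 -0.139   0.0565]
```

```bash
python3 -m jog '[0,0,-0.0016,-0.06,-0.02,0,0.2, 0,0,-0.0016,-0.16,-0.06,0,0.2, 0,0,-0.0016,-0.26,-0.1,0,0.2, 0,0,-0.0016,-0.34,-0.13,0.02,0.2, 0,0,-0.0016,-0.375,-0.14,0.05,0.2, 0,0,-0.0016,-0.375,-0.14,0.08,0.2, 0,0,-0.0016,-0.375,-0.14,0.1,0.2, 0,0,-0.0016,-0.375,-0.14,0.1,0.2]'; python3 - <<'E'
from h import *
import cv2
plan([0.5182,-0.0219,0.0166],(0.904,0.427))
o=r.get_obs();print(o["orientation"])
f=r.grab_frame("side")
cv2.imwrite("pics/s9.png",cv2.resize(f[100:260,170:380],(788,600),interpolation=cv2.INTER_CUBIC)[:,:,::-1])
cv2.imwrite("pics/t9.png",cv2.resize(r.grab_frame("top")[130:270,280:440],(685,600))[:,:,::-1])
cv2.imwrite("pics/w9.png",cv2.resize(r.grab_frame("wrist"),(784,588))[:,:,::-1])
E
```

```text
clock: 10.75
tcp_pos: [0.5175, -0.0206, 0.0704]
orientation: [-1.678, -2.654, 0.0]
contact_force: [-0.4, 0.3, -2.1]
grip_width: 0.0319
clock 10.75 tcp [ 0.5175 -0.0206  0.0704] F [-0.4045  0.3185 -2.1448] grip 0.03186020732023174
turn [-0.0002 -0.0003  0.0006] shift [-0.0078  0.0005  0.2691]
[-1.6783 -2.6544  0.    ]
```

View pics/s9.png

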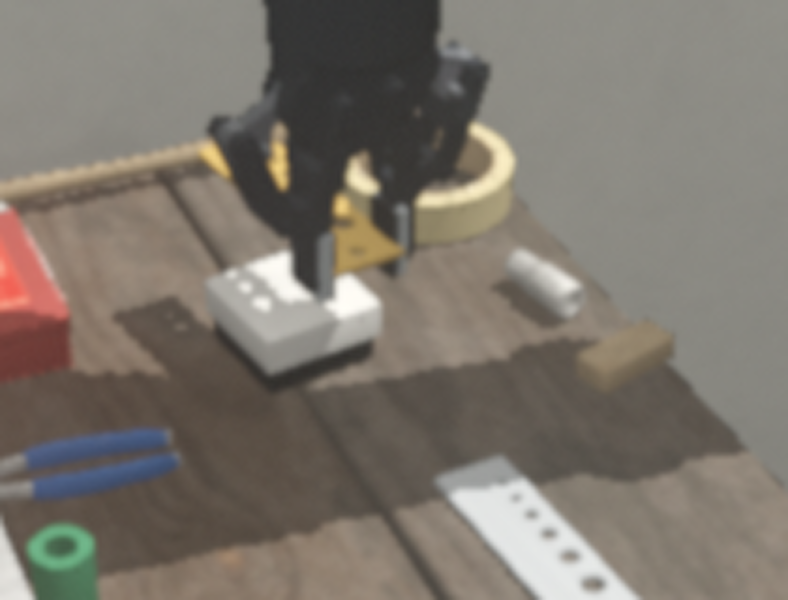

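View pics/t9.png

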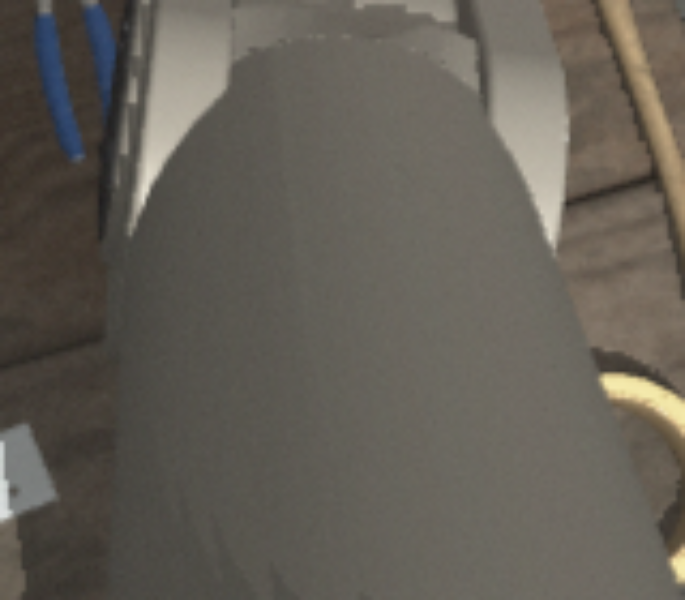

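View pics/w9.png

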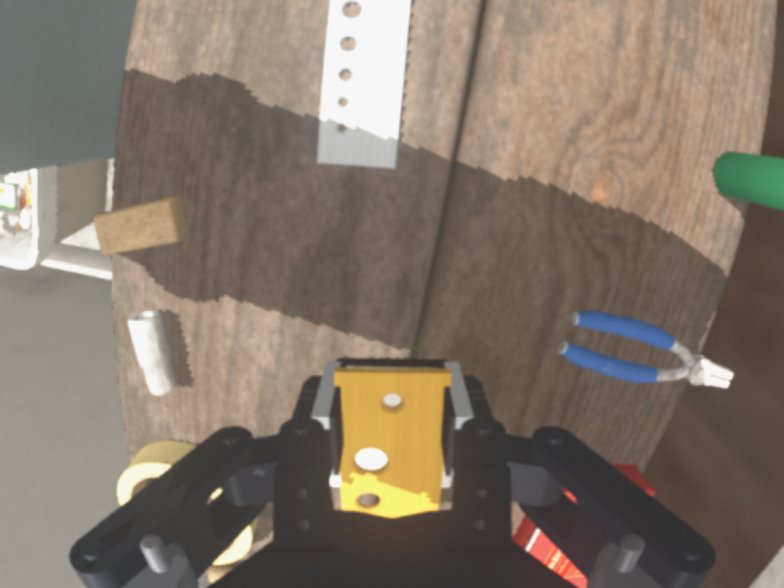

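```bash
python3 - <<'E'
from h import *
import cv2
f=r.grab_frame("wrist")
cv2.imwrite("pics/w10.png",cv2.resize(f[235:285,220:340],(792,330),interpolation=cv2.INTER_CUBIC)[:,:,::-1])
E
```

```text
(no output)
```

View pics/w10.png

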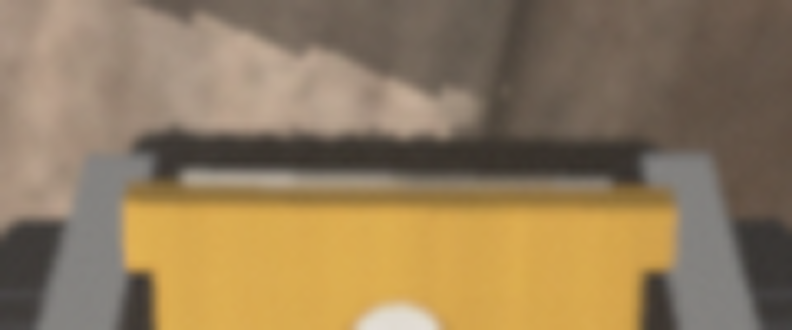

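```bash
python3 - <<'E'
from h import *
o=r.get_obs();pose=(o["tcp_pos"],o["orientation"]);Rm=R.from_rotvec(pose[1]).as_matrix()
for p,z in [((180,170),.015),((615,179),.015),((400,172),.015),((140,138),0),((655,143),0)]:
    w=at("wrist",(220+p[0]/6.6,235+p[1]/6.6),z,pose);print(p,w,(Rm.T@(w-pose[0]))*1e3)
for c in [(0.5391,-0.0721,.015),(0.540,-0.068,.015)]:
  print((Rm.T@(np.array(c)-pose[0]))*1e3)
print(pose[0])
E
```

```text
(180, 170) [ 0.5076 -0.0517  0.015 ] [-22.8891 -22.6112  56.3865]
(615, 179) [ 0.5493 -0.0333  0.015 ] [-24.0228  22.9339  56.4337]
(400, 172) [ 0.5285 -0.042   0.015 ] [-23.0168   0.3928  56.4103]
(140, 138) [ 0.5039 -0.0579 -0.    ] [-26.8709 -28.6489  71.3804]
(655, 143) [ 0.5563 -0.0339  0.    ] [-27.5765  29.0014  71.4402]
[-54.7812  -2.8829  56.4085]
[-51.4608  -0.3149  56.411 ]
[ 0.5182 -0.0214  0.0714]
```

```bash
python3 -m jog '[0,0,0,-0.02,0,0.04,0.2, 0,0,0,-0.02,0,0.1,0.2, 0,0,0,-0.02,0,0.16,0.2, 0,0,0,-0.02,0,0.21,0.2, 0,0,0,-0.02,0,0.24,0.2, 0,0,0,-0.02,0,0.255,0.2, 0,0,0,-0.02,0,0.265,0.2, 0,0,0,-0.02,0,0.265,0.2]'; python3 - <<'E'
from h import *
import cv2
f=r.grab_frame("side")
cv2.imwrite("pics/s11.png",cv2.resize(f[120:230,190:330],(764,600),interpolation=cv2.INTER_CUBIC)[:,:,::-1])
E
```

```text
clock: 11.75
tcp_pos: [0.52, -0.025, 0.0183]
orientation: [1.68, 2.654, 0.001]
contact_force: [-0.5, 0.3, 0.1]
grip_width: 0.0319
```

View pics/s11.png

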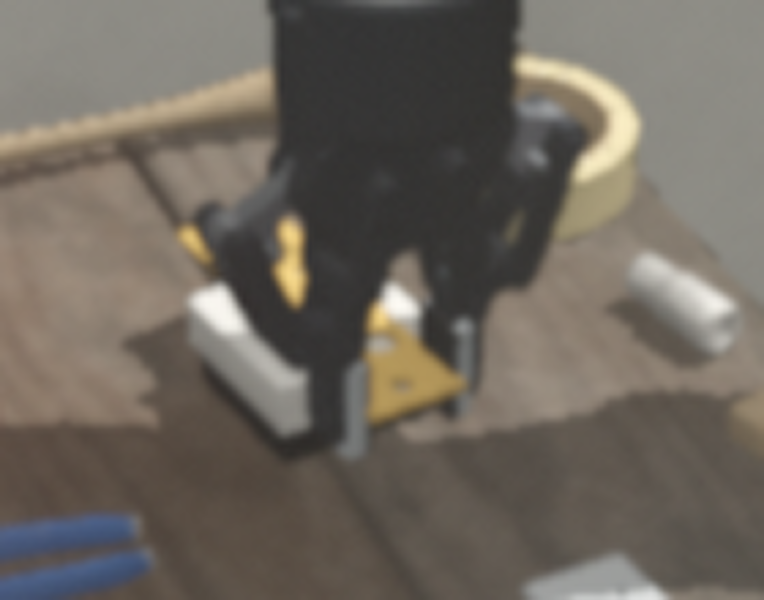

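Side view: plate just above the block (block corners near (190,300) and (300,430)), fingers off the near face. Lowering to contact.

```bash
python3 -m jog '[0,0,0,0,0,0.006,0.2, 0,0,0,0,0,0.01,0.2, 0,0,0,0,0,0.012,0.2, 0,0,0,0,0,0.012,0.2]'
```

```text
clock: 12.2
tcp_pos: [0.5205, -0.0249, 0.0165]
orientation: [1.679, 2.653, 0.002]
contact_force: [-1.6, -0.6, 3.4]
grip_width: 0.0324
```

```bash
python3 -m jog '[0,0,0,0,0,0.003,0.36, 0,0,0,0,0,0.003,0.4, 0,0,0,0,0,0.003,0.43, 0,0,0,0,0,0.001,0.46, 0,0,0,0,0,0,0.5, 0,0,0,0,0,0,0.55, 0,0,0,0,0,0,0.6, 0,0,0,0,0,0,0.6, 0,0,0,0,0,0,0.6]' 20; python3 - <<'E'
from h import *
import cv2
f=r.grab_frame("side")
cv2.imwrite("pics/s12.png",cv2.resize(f[120:230,190:330],(764,600),interpolation=cv2.INTER_CUBIC)[:,:,::-1])
cv2.imwrite("pics/w12.png",cv2.resize(r.grab_frame("wrist"),(784,588))[:,:,::-1])
E
```

```text
clock: 13.1
tcp_pos: [0.5205, -0.0249, 0.0165]
orientation: [1.68, 2.653, 0.002]
contact_force: [-0.2, 0.4, -0.0]
grip_width: 0.0514
```

View pics/s12.png

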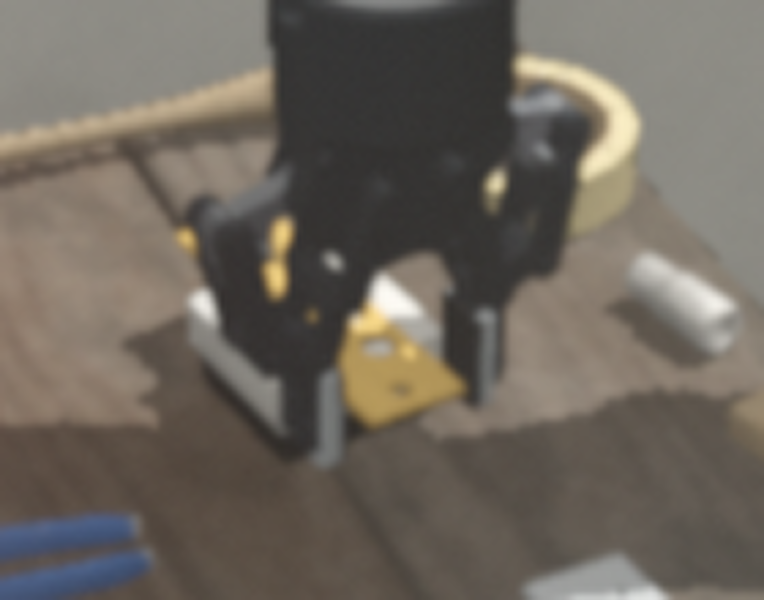

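View pics/w12.png

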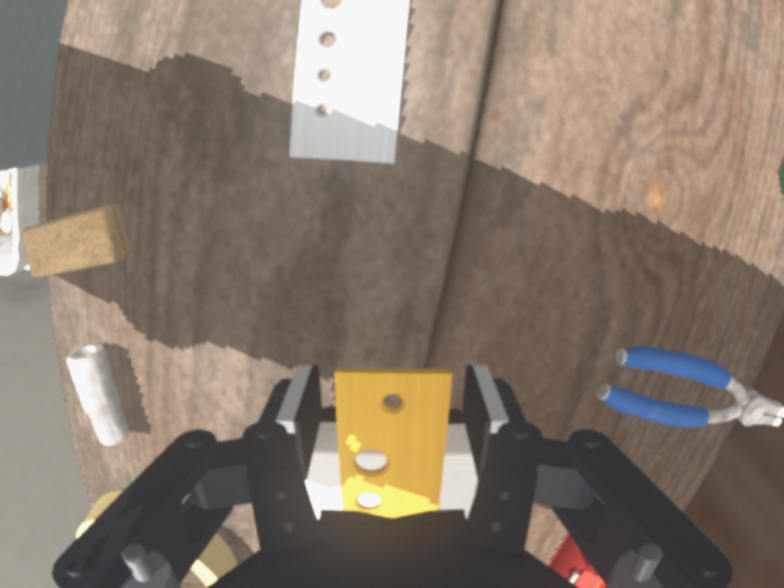

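The plate is free between the pads, tip at wrist (393,370), white block under it. Raising straight up.

```bash
python3 -m jog '[0,0,0,0,0,-0.05,0.6, 0,0,0,0,0,-0.15,0.6, 0,0,0,0,0,-0.3,0.6, 0,0,0,0.1,0,-0.5,0.6, 0,0,0,0.3,0,-0.7,0.6, 0,0,0,0.5,0,-0.8,0.6, 0,0,0,0.7,0,-0.8,0.6, 0,0,0,0.9,0,-0.8,0.6, 0,0,0,1,0,-0.8,0.6, 0,0,0,1,0,-0.8,0.6, 0,0,0,1,0,-0.8,0.6, 0,0,0,1,0,-0.8,0.6]'; python3 - <<'E'
from h import *
import cv2
plan([0.52,0,0.1])
print(r.get_obs()["orientation"])
f=r.grab_frame("side")
cv2.imwrite("pics/s13.png",cv2.resize(f[120:260,190:370],(772,600),interpolation=cv2.INTER_CUBIC)[:,:,::-1])
cv2.imwrite("pics/t13.png",cv2.resize(r.grab_frame("top")[130:270,280:440],(685,600))[:,:,::-1])
cv2.imwrite("pics/w13.png",cv2.resize(r.grab_frame("wrist"),(784,588))[:,:,::-1])
E
```

```text
clock: 14.4
tcp_pos: [0.4351, 0.1544, 0.1767]
orientation: [1.682, 2.651, 0.002]
contact_force: [0.6, -0.3, 0.3]
grip_width: 0.0512
clock 14.4 tcp [0.4351 0.1544 0.1767] F [ 0.5612 -0.2887  0.3312] grip 0.051170384084648496
turn [0. 0. 0.] shift [-0.8789  0.0542  0.3844]
[1.6821 2.6511 0.0024]
```

View pics/s13.png

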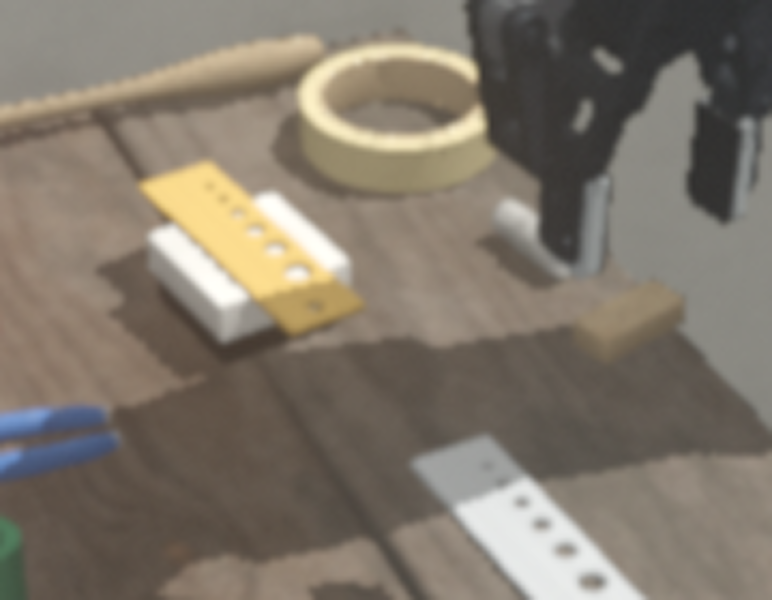

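View pics/t13.png

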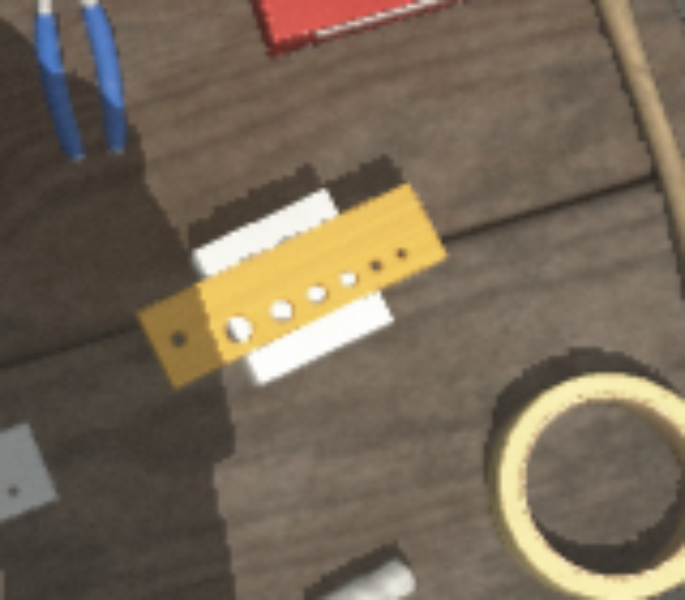

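View pics/w13.png

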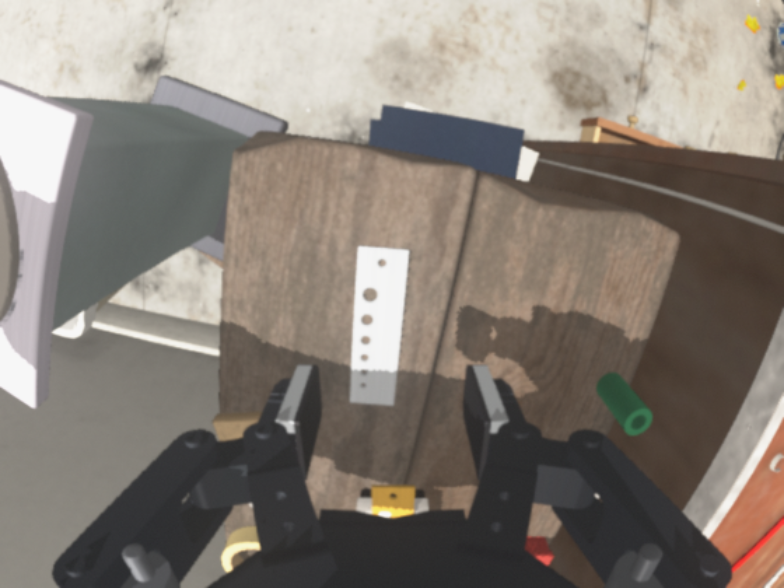

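```bash
python3 - <<'E'
from h import *
c=lambda x,y:(280+x/4.28,130+y/4.286)
P=np.mean([at("top",c(*p),.038) for p in [(137,315),(177,388),(447,257),(408,185)]],0)
B=np.mean([at("top",c(*p),.035) for p in [(195,250),(328,190),(393,318),(262,383)]],0)
print(P,B,P-B)
o=r.get_obs();pose=(o["tcp_pos"],o["orientation"])
print("steel",np.mean([at("wrist",(x/1.4,y/1.4),.003,pose) for x,y in [(358,247),(409,249),(394,405),(350,402)]],0),o["contact_force"])
r.hand_in()
E
```

```text
[ 0.5384 -0.0716  0.038 ] [ 0.5393 -0.0728  0.035 ] [-0.0009  0.0012  0.003 ]
steel [0.4493 0.0988 0.003 ] [-0.4701 -0.9533 -0.3245]
the job is handed in; nothing more can be done
```

The brass plate now lies flat and released on the bench block, and the job was handed in at about 14.5 s. I slid it out over the left edge with the closed fingertip, pinched it across its width near the tip, carried it over, lowered it until it touched at about 3 N, and let go.

**Last checks:**
- **Centring:** the plate's middle is about 1.5 mm from the block's middle in the top view.
- **Steel plate:** it measures within about 1 mm of where it started.
- **Robot:** it stands clear, with the force reading at noise level.

**Disagreements between measurements:**
- **Side camera:** it read 3 to 12 mm further out in y than the other views, so I relied on the wrist and top cameras.
- **Table edge:** it looks slightly wavy, so the overhang before the pinch is only known to be about 38 to 47 mm. That puts the plate's middle 17 to 26 mm inside the edge, within the allowed range.
- **Grip opening:** it read about 32 to 33 mm on the 36 mm plate. The pictures showed no slip.

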